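Set the plate warmer to the green mark and start it

ROBOT

A 6-joint arm with a two-finger parallel gripper is mounted at the origin on a cart in front of the work surface, level with it; the furniture and walls round the work are solid. World frame = base frame: x ahead of the robot, y to its left, z up, the work surface at z = 0. Lengths are in mm, angles in rad, forces in N, time in s.
With the tool pointing down it reaches from about 275 to 750 mm from the base axis. Payload 10.2 kg.
Tool frame: the origin (TCP) lies between the finger pads; the fingertips stand 22 mm ahead of it and the grasp point (between the pads) lies 3 mm ahead of it (ctrl.nose_length is the distance from the TCP to the fingertips, in mm); z points along the fingers, y is the line along which they close (so a half turn about z gives the same grasp; the last joint's range is limited). The gripper opens to 85 mm and grips with 20 to 120 N. Pads are 22 mm wide; open, the fingers measure 114 mm over their backs; the gripper's body (76 mm by 85 mm) begins 54 mm behind the grasp point. The pads swing forward as they close: fully open they stand 13 mm farther back than shut.
Start: joints at [-1.419, 0.313, 1.498, -0, 1.331, -0.223], TCP at [192.183, -488.566, 253.294] pointing down, gripper open.
Joint ranges: [-2.94, 2.94], [-0.97, 2.17], [0.19, 2.56], [-1.23, 4.37], [0.02, 3.11], [-2.88, 2.88]. Speed limits (rad/s): [2.39, 2.39, 3.01, 3.14, 3.14, 3.14].

INTERFACE

Orientations are given as a unit quaternion [w, x, y, z].
In Python, from rig import sense, imaging, ctrl gives the robot as it stands. The module is installed in compiled form; this text tells all that it offers.
- The arm moves only by the tool apply_moves, never from a script. Its argument "commands" is a list of rows, each a list of 5 numbers: the gripper command: -1 is fully open, 1 is shut, values between are in proportion, then the shift along the tool's x, y, z in mm, then the turn about the tool's z in degrees. A call has 1 to 20 rows; each row shifts and turns the commanded pose from where the row before left it, along the tool's axes as they then stand; what a row does not reach is not made up. A row lasts 1/8 s, in which the tool goes at most 62.5 mm and 10.7 degrees, less where a joint would pass 70% of its speed; a pose out of reach is approached as far as the arm can. A call is refused whole if a number of a shift passes 62.5 or a number of a turn 10.7, either way. A call with a gripper value outside its range is refused whole. The fingers move at their own pace and stop on an object; "newtons" is the grip in N (left out, the last holds). Time passes only in rows, so rows that do not move let the fingers close. It gives the time, the measured TCP pose, the force, the opening and the grip force at its end, in the units of the state.
- sense(): the state, without advancing time (a new reading comes with each control period).
- imaging.capture(name): name is "scene" or "top" or "wrist"; returns the picture (384x512x3 uint8, blue, green, red); there is no depth.
- imaging.calibration(name): a dict with "camera_matrix" (3x3 intrinsics, pixels), "k1" (the pictures are not rectified: a ray, as slopes to the right and down, at radius r is drawn at 1 + k1 r^2 times it, then the intrinsics apply), "world_to_cam" (4x4, takes a point from world to camera coordinates). Camera axes: x right, y up, looking along -z (the intrinsics and any distortion apply to the point x, -y, -z); pixel columns grow to the right and rows downward; lengths in mm; the calibration is good to about 2 mm. A picture is of the moment at which its call begins: read the wrist's pose just before it. calibration takes no time and is no camera call; for the wrist camera it gives the pose at the moment of the call.
- ctrl.finish_job(): hands the job in; it is judged then, once.
The state is a dict: "time_s": time; "joints": joint angles; "dq": joint speeds; "tau": joint torques, N m; "eef_pos": TCP position; "ee_rot": TCP orientation; "force": force on the tool from outside, world axes, zero at the start; "wrist_torque": the same for the moment, N m; "grip_width": opening from 0.0 (shut) to 1.0 (fully open); "grip_force": force on a finger pad.
Only numpy, scipy, OpenCV 4.12 (cv2) and the standard library are available. Lean on these libraries where they do the work, as an engineer would, in place of code of your own. Each camera call takes 0.05 s, during which the arm holds its last target. There are 200 camera calls.

TASK

Using only fingertips, turn the knurled dial of the plate warmer clockwise, click by click, until its orange pointer clicks into place at the green mark. Only then press the blue start button fully down and let it come back up. Grasp or lift nothing, leave the bowl and the things on the counter where they are, and finish clear of everything.

Things in the scene. Friction and masses are not known exactly. Their poses are not given: they have to be found in the camera images.
- warmer: white counter-top plate warmer, 240 (its x) x 220 (its y) mm, fixed; origin at the centre of its underside, x away from the operator, z up. The panel's top is 50 mm up; the dial and button are on its near half, a black plate 54 mm up on its far half carries the bowl. Dial axis at x -62, y +40 mm; button axis at x -62, y -72 mm
- dial_center (a point): centre of the flat top of the black knurled dial, on its vertical axis, 78 mm above the counter. The dial is 26 mm tall (2 to 28 mm over the panel) and 97 mm across the tips of its 24 upright rounded ridges (6 mm wide, 3 mm proud of the 91 mm core), too wide to grasp. It can be driven by a fingertip pushed lightly against the knurled rim and moved along it, or pressed on its top and moved round
- pointer_tip (a point): outer end of the orange pointer line on the dial's top, 44 mm from the axis
- green_mark (a point): the green mark on the panel, at the dial's near edge (straight to the warmer's -x from the dial axis, 51 mm from it, 50 mm above the counter); the other marks are small dots, grey before it and red past it
- dial (a joint): dial angle, rad, growing clockwise seen from above; clicks (spring detents, about 0.1 N m to leave one, i.e. about 2 N at the rim) lie every 0.524 rad from 0 to 2.62. 0: the pointer points to the warmer's right (-y); 1.571: at the green mark (-x). Starts at rest in the click at 0, 0.524 or 1.047. Left alone it falls into the nearest click
- start_top (a point): centre of the top of the blue round start button, 26 mm across, axis vertical; pressed straight down
- start (a joint): button travel, m: 0 up, 0.006 fully down, sprung (about 5 N when down), counts as pressed past 0.004
- bowl: white bowl 100 mm wide and 45 mm tall, loose on the warmer's plate; origin at the centre of its underside
- shaker: salt shaker, 42 mm wide and 85 mm tall, standing loose; origin under its centre
- coins_a: orange paper coin roll, 21 x 74 x 21 mm, lying loose; origin under its centre
- coins_b: green paper coin roll, 21 x 74 x 21 mm, lying loose; origin under its centre
- red_marker: red marker, 14 x 132 x 17 mm, lying loose; origin under its centre

How it is judged (in metres and radians):
On the way, in this order (a step that is already met when the one before it is completed fails the run):
1. the dial rests in the click at the green mark (value of joint dial between 1.45 and 1.69 rad and velocity of joint dial between -0.1 and 0.1 rad/s), for 0.3 s.
2. the start button is pressed down (value of joint start above 0.004 m), for 0.02 s.
At the end, for the whole second after the job is handed in: the dial is within 0.12 rad of the green mark (joint 1.571), the start button has been pressed after that and is up again, and the bowl is within 15 mm of where it stood (value of joint dial between 1.45 and 1.69 rad and value of joint start below 0.001 m and distance of bowl from where it was at the start of the episode below 0.015 m); the robot touches nothing.
It fails at once if the start button is pressed while the dial is not at the green mark (value of joint start above 0.004 m and (value of joint dial below 1.4 rad or value of joint dial above 1.74 rad)).
It fails at once if the bowl is moved by more than 15 mm or lifted (distance of bowl from where it was at the start of the episode above 0.015 m).
It fails at once if a bystander on the counter is moved by more than 20 mm, tipped or lifted (distance of any of shaker, coins_a, coins_b, red_marker from where it was at the start of the episode above 0.02 m or angle between shaker's own z axis and vertical above 0.5 rad).
It also fails if it takes over 64 s, if anything falls off the work surface, if the arm or the gripper's body presses on something with over 40 N, if the wrist force passes 120 N, or if a joint passes its speed limit or range.

## Working session

There is one attempt and no reset: what is moved stays moved. The work goes in short steps, Python scripts to look and compute and a tool call to move; the robot and the scene stay as the last step left them, time stands still between calls to the robot, and variables do not carry over. Pictures are saved under pics/ and viewed, at most 10 in all, crops included, and the job is handed in when it is done.

Besides the shell and the picture viewer there is one more tool, called after ">>>" in YAML: its name, and indented under it one key for each argument. apply_moves: Moves the arm, as the interface text tells. Its arguments: {"type":"object","properties":{"commands":{"type":"array","items":{"type":"array","items":{"type":"number"}}},"newtons":{"type":"number"}},"required":["commands"]}

```bash
mkdir -p pics; python3 - <<'E'
from rig import sense, imaging, ctrl
import cv2
s=sense();print({k:s[k] for k in("time_s","eef_pos","ee_rot","force","grip_width")},ctrl.nose_length)
for n in("scene","top"):
    im=imaging.capture(n);cv2.imwrite(f"pics/{n}0.png",im);c=imaging.calibration(n);print(n,c)
E
```

```text
{'time_s': 0.0, 'eef_pos': array([ 192.13393703, -488.3217906 ,  252.71849122]), 'ee_rot': array([-6.70707730e-04,  9.82496071e-01,  1.86282097e-01,  3.49911129e-05]), 'force': array([ 1.43472116,  0.45191979, -0.22420478]), 'grip_width': 0.998247079976398} 22.0
scene {'camera_matrix': array([[485.79488632,   0.        , 244.71593856],
       [  0.        , 485.79488632, 189.67027326],
       [  0.        ,   0.        ,   1.        ]]), 'k1': -0.21155003271610942, 'world_to_cam': array([[ 5.51642390e-01,  8.34060305e-01, -5.83784045e-03,
        -4.20998573e+02],
       [-4.08101667e-01,  2.76006844e-01,  8.70214486e-01,
         1.17100534e+02],
       [ 7.27422644e-01, -4.77664767e-01,  4.92638476e-01,
        -1.61473681e+03],
       [ 0.00000000e+00,  0.00000000e+00,  0.00000000e+00,
         1.00000000e+00]])}
top {'camera_matrix': array([[369.0649795 ,   0.        , 253.41955999],
       [  0.        , 369.0649795 , 198.35273017],
       [  0.        ,   0.        ,   1.        ]]), 'k1': -0.11365099344404274, 'world_to_cam': array([[ 1.38608314e-02, -9.99784360e-01,  1.54631923e-02,
         1.33592657e+02],
       [ 9.94513684e-01,  1.53880588e-02,  1.03468548e-01,
        -5.51804074e+02],
       [-1.03684185e-01,  1.39441962e-02,  9.94512518e-01,
        -8.71816491e+02],
       [ 0.00000000e+00,  0.00000000e+00,  0.00000000e+00,
         1.00000000e+00]])}
```

View pics/top0.png

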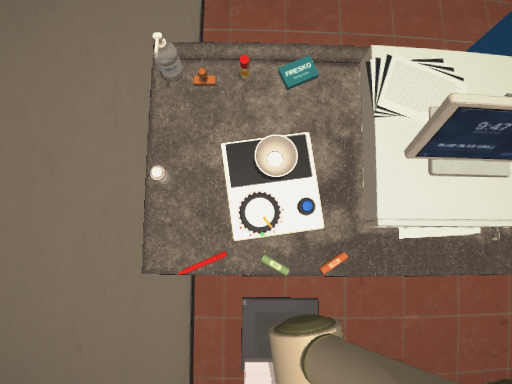

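View pics/scene0.png

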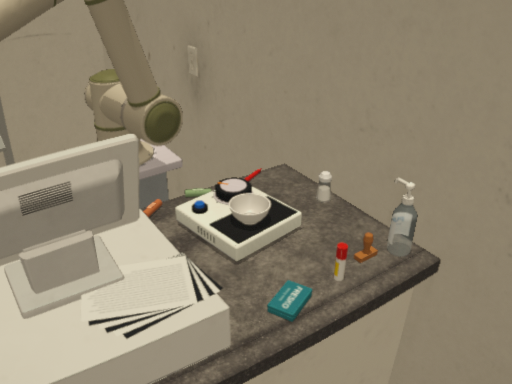

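The top view shows the dial at about (260,212), with the orange pointer pointing to the lower right at about (271,227). The green mark is near (262,235), the button at (306,206) and the bowl at (276,156). The scene view agrees, and the small items stand well away from the dial and button.

```bash
cat > h.py <<'E'
from rig import sense, imaging, ctrl
import cv2, numpy as np
def ray(c,uv):
    K=c["camera_matrix"];k=c["k1"]
    d=np.array([(uv[0]-K[0,2])/K[0,0],(uv[1]-K[1,2])/K[1,1]]);rd=np.hypot(*d);r=rd
    for _ in range(30): r=rd/(1+k*r*r)
    d=d*(r/rd if rd else 1)
    T=c["world_to_cam"];R=T[:3,:3];o=-R.T@T[:3,3]
    return o,R.T@np.array([d[0],-d[1],-1])
def onz(c,uv,z):
    o,v=ray(c,uv);return (o+v*(z-o[2])/v[2])
def masks(im):
    h=cv2.cvtColor(im,cv2.COLOR_BGR2HSV)
    f=lambda a,b:cv2.inRange(h,a,b)
    return dict(blue=f((105,120,60),(130,255,255)),orange=f((8,110,120),(28,255,255)),green=f((40,100,60),(85,255,255)),
      dark=f((0,0,0),(180,255,60)))
def blobs(m,box,amin=3):
    x0,y0,x1,y1=box;s=np.zeros_like(m);s[y0:y1,x0:x1]=m[y0:y1,x0:x1]
    n,l,st,ce=cv2.connectedComponentsWithStats(s)
    return [(st[i,4],ce[i],l==i) for i in range(1,n) if st[i,4]>=amin]
E
python3 - <<'E'
from h import *
im=cv2.imread("pics/top0.png");c=imaging.calibration("top");m=masks(im)
box=(225,185,325,245)
for n,z in(("blue",60),("orange",78),("green",50)):
    for a,ce,_ in blobs(m[n],box): print(n,a,ce.round(1),onz(c,ce,z).round(1))
d=max((b for b in blobs(m["dark"],(232,188,290,240),50)),key=lambda b:b[0])
cn=max(cv2.findContours(d[2].astype(np.uint8),cv2.RETR_EXTERNAL,cv2.CHAIN_APPROX_NONE)[0],key=len)
e=cv2.fitEllipse(cv2.convexHull(cn));print("dial",e,onz(c,e[0],66).round(1))
h=cv2.inRange(cv2.cvtColor(im,cv2.COLOR_BGR2HSV),(0,0,0),(180,255,255))
b=cv2.resize(im[185:245,225:330],None,fx=7,fy=7,interpolation=cv2.INTER_CUBIC);cv2.imwrite("pics/crop0.png",b)
E
```

```text
blue 97 [306.8 205.6] [531.1  16.3  60. ]
orange 28 [267.7 222.6] [489.3 108.9  78. ]
green 6 [262.  233.5] [464.5 120.6  50. ]Traceback (most recent call last):
  File "<stdin>", line 6, in <module>
ValueError: max() iterable argument is empty
```

The warmer's yaw is about 8.1°, with the dial axis near (515,127). The pointer sits about 63° round, so the dial is in the click at 1.047 and needs one click. I'll move over the dial's near side with the gripper shut.

>>> apply_moves:
  commands:
    - [1,31.5,-33,0,0]
    - [1,31.5,-33,0,0]
    - [1,31.5,-33,0,0]
    - [1,31.5,-33,0,0]
    - [1,31.5,-33,0,0]
    - [1,31.5,-33,0,0]
    - [1,31.5,-33,0,0]
    - [1,31.5,-33,0,0]
    - [1,30.5,-23.7,0,0]
    - [1,30.5,-23.7,0,0]
    - [1,30.5,-23.7,0,0]
    - [1,30.5,-23.7,0,0]
    - [1,30.5,-23.7,0,0]
    - [1,30.5,-23.7,0,0]
    - [1,30.5,-23.7,0,0]
    - [1,30.5,-23.7,0,0]
    - [1,0,0,0,0]
    - [1,0,0,0,0]

```text
time_s: 2.35
eef_pos: [487.3, 114.8, 253.0]
ee_rot: [0.0, 0.982, 0.186, -0.0]
force: [-0.0, 0.1, 0.5]
grip_width: 0.0
grip_force: 0.0
```

```bash
python3 - <<'E'
from h import *
s=sense();print(s["time_s"],s["eef_pos"].round(1),s["ee_rot"].round(4),s["force"].round(1),s["grip_width"])
im=imaging.capture("wrist");c=imaging.calibration("wrist");cv2.imwrite("pics/w1.png",im)
m=masks(im)
for n,z in(("blue",60),("orange",78),("green",50)):
    for a,ce,_ in blobs(m[n],(0,0,512,384),40): print(n,a,ce.round(1),onz(c,ce,z).round(1))
E
```

```text
2.35 [487.3 114.8 253. ] [ 0.000e+00  9.825e-01  1.864e-01 -4.000e-04] [-0.   0.1  0.5] 0.00019065037873581205
blue 531 [358.4 157.9] [530.6  14.8  60. ]
orange 151 [259.1 164.6] [490.6 110.1  78. ]
orange 779 [349.1 259.5] [426.5 -22.1  78. ]
```

View pics/w1.png

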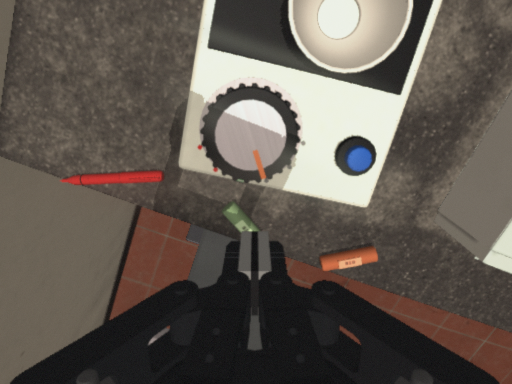

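The wrist view shows the dial at (251,134), the pointer at (259,165) and the button at (358,158), which matches the earlier estimates. Next I'll descend to just above the dial's top.

>>> apply_moves:
  commands:
    - [1,0,0,35,0]
    - [1,0,0,35,0]
    - [1,0,0,35,0]
    - [1,0,0,30,0]
    - [1,0,0,12,0]
    - [1,0,0,0,0]
    - [1,0,0,2,0]
    - [1,0,0,2,0]
    - [1,0,0,1,0]
    - [1,0,0,0,0]

```text
time_s: 3.65
eef_pos: [487.8, 115.1, 101.4]
ee_rot: [0.0, 0.982, 0.186, 0.0]
force: [-0.2, -0.5, -1.3]
grip_width: -0.003
grip_force: 0.0
```

>>> apply_moves:
  commands:
    - [1,0,0,1,0]
    - [1,0,0,1,0]
    - [1,0,0,0,0]

```text
time_s: 4.03
eef_pos: [487.8, 115.1, 100.0]
ee_rot: [0.0, 0.982, 0.186, 0.0]
force: [-3.1, -1.0, 8.4]
grip_width: 0.001
grip_force: 4.1
```

>>> apply_moves:
  commands:
    - [1,0,0,0.8,0]
    - [1,0,0,0,0]
    - [1,0,-2.6,0,5]
    - [1,0,-2.6,0,5]
    - [1,0,-2.6,0,5]

```text
time_s: 4.65
eef_pos: [485.5, 122.2, 99.8]
ee_rot: [0.001, 0.998, 0.055, 0.0]
force: [-7.2, -4.4, 17.0]
grip_width: -0.003
grip_force: 8.5
```

>>> apply_moves:
  commands:
    - [1,0,-2.6,0,5]
    - [1,0,-2.6,0,5]
    - [1,0,-2.6,0,5]
    - [1,0,0,0,0]

```text
time_s: 5.15
eef_pos: [485.4, 130.3, 99.9]
ee_rot: [0.0, 0.997, -0.074, 0.0]
force: [-5.7, -3.1, 15.7]
grip_width: -0.0
grip_force: 8.2
```

>>> apply_moves:
  commands:
    - [1,0,0,-4,0]
    - [1,0,0,-20,0]
    - [1,0,0,-40,0]
    - [1,0,0,-40,0]
    - [1,0,0,-40,0]
    - [1,0,0,0,0]

```text
time_s: 5.9
eef_pos: [486.3, 130.5, 245.1]
ee_rot: [-0.0, 0.997, -0.074, 0.003]
force: [-0.2, -0.2, 0.1]
grip_width: 0.003
grip_force: 0.0
```

```bash
python3 - <<'E'
from h import *
s=sense();print(s["time_s"],s["eef_pos"].round(1),s["ee_rot"].round(4),s["force"].round(1))
im=imaging.capture("wrist");c=imaging.calibration("wrist");cv2.imwrite("pics/w2.png",im)
m=masks(im)
for n,z in(("blue",60),("orange",78),("green",50)):
    for a,ce,_ in blobs(m[n],(0,0,512,384),40): print(n,a,ce.round(1),onz(c,ce,z).round(1))
E
```

```text
5.9 [486.3 130.5 245.1] [-3.000e-04  9.972e-01 -7.430e-02  2.800e-03] [-0.2 -0.2  0.1]
blue 673 [365.6 104.2] [528.7  16.6  60. ]
orange 159 [260.5 170.4] [483.7 124.4  78. ]
orange 956 [417.  202.9] [427.4 -25.4  78. ]
```

View pics/w2.png

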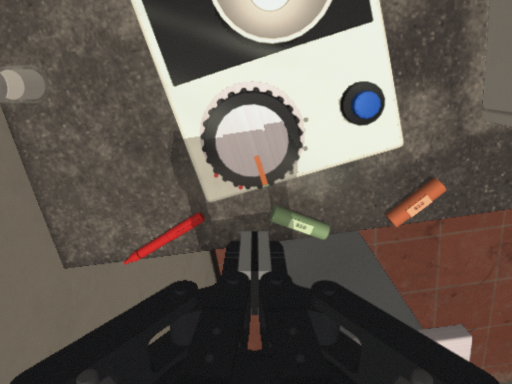

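The wrist view shows the pointer, (251,138) to (267,187), square to the panel's near edge. Its angle works out at about 93°, so the dial is in the green-mark click. I'll move above the button and down.

>>> apply_moves:
  commands:
    - [1,20.1,35.6,0,0]
    - [1,20.1,35.6,0,0]
    - [1,20.1,35.5,0,0]
    - [1,0,0,0,0]
    - [1,0,0,40,0]
    - [1,0,0,40,0]
    - [1,0,0,40,0]
    - [1,0,0,20,0]
    - [1,0,0,8,0]
    - [1,0,0,0,0]

```text
time_s: 7.2
eef_pos: [528.8, 16.4, 94.3]
ee_rot: [-0.0, 0.997, -0.074, -0.0]
force: [0.6, 0.5, 0.7]
grip_width: -0.003
grip_force: 0.0
```

>>> apply_moves:
  commands:
    - [1,0,0,2,0]
    - [1,0,0,2,0]
    - [1,0,0,2,0]
    - [1,0,0,2,0]
    - [1,0,0,0,0]

```text
time_s: 7.82
eef_pos: [529.6, 16.0, 87.9]
ee_rot: [-0.0, 0.997, -0.074, 0.001]
force: [-3.5, 1.5, 14.8]
grip_width: 0.005
grip_force: 7.6
```

>>> apply_moves:
  commands:
    - [1,0,0,2,0]
    - [1,0,0,1,0]
    - [1,0,0,0,0]

```text
time_s: 8.2
eef_pos: [529.8, 16.0, 87.4]
ee_rot: [0.0, 0.997, -0.074, 0.001]
force: [-14.0, 3.3, 40.9]
grip_width: -0.0
grip_force: 20.7
```

>>> apply_moves:
  commands:
    - [1,0,0,-3,0]
    - [1,0,0,-1.5,0]
    - [1,0,0,0,0]

```text
time_s: 8.57
eef_pos: [529.5, 16.0, 88.3]
ee_rot: [-0.0, 0.997, -0.074, 0.001]
force: [0.1, 3.4, 3.5]
grip_width: 0.005
grip_force: 2.3
```

>>> apply_moves:
  commands:
    - [1,0,0,-2,0]
    - [1,0,0,0,0]

```text
time_s: 8.82
eef_pos: [529.3, 15.8, 90.1]
ee_rot: [0.0, 0.997, -0.074, 0.0]
force: [1.9, 1.5, 3.3]
grip_width: -0.001
grip_force: 1.8
```

>>> apply_moves:
  commands:
    - [1,0,0,-2,0]
    - [1,0,0,0,0]

```text
time_s: 9.07
eef_pos: [529.1, 15.8, 92.0]
ee_rot: [0.0, 0.997, -0.074, -0.0]
force: [2.0, 0.8, 2.1]
grip_width: 0.001
grip_force: 1.3
```

The force dropped gradually, from 3.5 to 2.1 N, as the finger rose 4 mm. That's the button's spring returning, so it had bottomed out. Now I'll retreat and take a last look.

>>> apply_moves:
  commands:
    - [1,0,0,-4,0]
    - [1,0,0,-20,0]
    - [1,0,0,-40,0]
    - [1,0,0,-40,0]
    - [1,0,0,-40,0]
    - [1,-35,0,0,0]
    - [1,-35,0,0,0]
    - [1,0,0,0,0]
    - [1,0,0,0,0]

```text
time_s: 10.2
eef_pos: [460.2, 26.1, 236.0]
ee_rot: [0.0, 0.997, -0.074, -0.0]
force: [-0.2, -0.2, -0.7]
grip_width: 0.001
grip_force: 0.0
```

```bash
python3 - <<'E'
from h import *
s=sense();print(s["time_s"],s["eef_pos"].round(1),s["force"].round(1))
im=imaging.capture("wrist");c=imaging.calibration("wrist");cv2.imwrite("pics/w3.png",im)
m=masks(im)
for n,z in(("blue",60),("orange",78),("green",50)):
    for a,ce,_ in blobs(m[n],(0,0,512,384),40): print(n,a,ce.round(1),onz(c,ce,z).round(1))
E
```

```text
10.2 [460.2  26.1 236. ] [-0.2 -0.2 -0.7]
blue 682 [251.   91.5] [530.8  18.2  60. ]
orange 177 [144.6 162. ] [484.4 124.9  78. ]
orange 1017 [332.3 196.7] [424.1 -44.5  78. ]
```

View pics/w3.png

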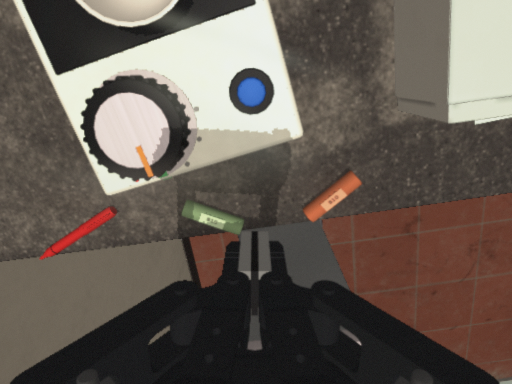

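The pointer at (145,162) is still on the green mark, partly visible at (165,175). The button at (251,91) is up, the coin rolls and marker look undisturbed and the gripper is clear.

```bash
python3 -c "
from rig import ctrl
print(ctrl.finish_job())"
```

```text
the job is handed in; nothing more can be done
None
```

I turned the dial one click to the green mark, pressed the start button fully and let it come back up; the job is handed in with the arm clear of everything, though the hand-in returned no verdict.

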